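Hasp and locking pin on the slide box

TASK

Lock the wooden slide box. First take the dropper bottle off its lid and stand it in the small grey drip tray on the right of the laptop, upright all the way; then swing the steel hasp over its staple until it lies flat, and push the locking pin (lying loose on the desk) sideways through the staple loop, in until its grip is close up against the hasp. Keep the lid shut and leave the eraser and the folding loupe alone.

Things in the scene. Friction and masses are not known exactly. Their poses are not given: they have to be found in the camera images.
- slide_box: Brown wooden box, fixed, 200 (x) x 100 (y) x 34 mm tall, lid shut. Origin: centre of its underside; z up. Own +y points out of its front. A wooden rail on the front, 120 mm along x, y 51 to 80 mm, 35 mm tall, carries the steel staple.
- slide_box_lid (a joint): Lid of the box in rad: 0 shut, grows as it lifts; hinged along the rear, friction 0.15 N m.
- hasp (a joint): Steel hasp strap in rad: 0 flat over the staple, 1.57 upright, over that leaning back; starts 1.65 to 1.9, stop at 2.0. Stiff hinge (0.025 N m): stays where left, so press it fully down by hand.
- hasp_hinge (a point): Centre of the hasp's hinge axis on the lid: box frame x 0, y 30, z 40 mm; axis along box x. The strap is 34 mm wide, 3 mm thick, 79 mm from axis to rounded end; its slot, 12 mm wide, runs 21 to 49 mm from the axis. Shut, its top is 41.5 mm over the desk. No part of the staple is more than 48 mm from the axis, so press on the strap at 55 to 79 mm.
- hasp_end (a point): Middle of the hasp strap's rounded free end.
- staple_loop (a point): Centre of the staple's opening: box frame x 0, y 65, z 49 mm. Axes are the box's. The loop is 5 mm wire standing in the box's y-z plane, so the pin goes through along box x, from either end. With the hasp shut the opening is 15 mm wide (y) and 15.5 mm high (z 41.5 to 57); the wire's top is at z 62.
- pin: Locking pin, 82 mm long, lying level on the desk, 40 g. Origin: mid-length on the underside; own x along it to the tip, z up. Black grip 16 x 16 mm, x -41 to -11 mm; steel shank 6 mm thick, x -11 to 41 mm, its axis 8 mm above the underside, last 5 mm tapered.
- pin_grip (a point): Centre of the pin's black grip (26 mm behind the origin, 8 mm above the underside); the weight is near here. Pushed home, with the grip's end touching the hasp's edge, it is 32 mm from the loop's centre.
- pin_shank (a point): Mid-length of the pin's steel shank (15 mm ahead of the origin, 8 mm up). Fully in, it is within about 10 mm of the loop's centre.
- bottle: Amber dropper bottle standing on the box lid behind the hasp, 88 mm tall, about 0.1 kg. Origin: centre of its underside; z up. Body 33 mm across to 45 mm height or so, shoulder to 60 mm, then black cap and bulb 20 mm across at most up to 88 mm. Tips easily: grip at about 65 to 72 mm.
- drip_tray: Grey square tray, fixed, 76 x 76 x 10 mm with 4 mm walls and a 4 mm floor, on the desk right of the laptop. Origin: centre of its underside.
- screen_top (a point): Fixed point at the middle of the top edge of the laptop's raised screen. The laptop stands between the box and the tray; base 18 mm high; the screen's outline fills about x 0.28 to 0.61, y -0.27 to 0.00 m, slantwise, from (0.34, -0.27) to (0.61, -0.09) along its top edge, 231 mm high: carry things over it with clearance.
- monitor_corner (a point): Fixed point: lower right front corner of the big monitor, its nearest part to the robot, 171 mm over the desk; from there the screen runs up to 520 mm height and leftward, slanting back to x 0.7 or so at y 0.6 m. Draw the hand in towards the robot before swinging past it.
- eraser: Bystander: eraser in a sleeve, 21 x 46 x 12 mm, origin at the centre of its underside.
- loupe: Bystander: folding magnifier, 26 x 34 x 16 mm, origin at the centre of its underside.

How it is judged (in metres and radians):
On the way, in this order (a step that is already met when the one before it is completed fails the run):
1. the bottle stands upright in the drip tray (horizontal distance between bottle and drip_tray below 0.028 m and height (world z) of bottle below 0.012 m and angle between bottle's own z axis and vertical below 0.12 rad and linear speed of bottle below 0.03 m/s and contact force between bottle and the fingers below 0.2 N), for 0.2 s.
2. the hasp lies flat over the staple, lid shut (value of joint hasp below 0.06 rad and value of joint slide_box_lid below 0.05 rad), for 0.2 s.
3. the pin is through the staple loop over the hasp (all of step 2 and horizontal distance between pin_grip and staple_loop below 0.041 m and x of pin_shank in the frame of staple_loop between -0.014 and 0.014 m and y of pin_shank in the frame of staple_loop between -0.009 and 0.009 m and z of pin_shank in the frame of staple_loop between -0.01 and 0.008 m and angle between the x axis of pin and the x axis of staple_loop, either way round below 0.4 rad), for 0.2 s.
At the end, for the whole second after the job is handed in: Bottle upright in the tray (centres within 28 mm); hasp within 0.06 rad of flat and lid within 0.05 rad of shut; pin through the loop, grip's centre within 41 mm and shank's middle within 14 mm of the loop's centre; everything released and still (all of step 1 and all of step 3 and linear speed of pin below 0.03 m/s and contact force between pin and the fingers below 0.2 N); the robot touches nothing.
It fails at once if the bottle tips by more than 0.5 rad (angle between bottle's own z axis and vertical above 0.5 rad).
It fails at once if the lid is lifted by more than 0.25 rad (value of joint slide_box_lid above 0.25 rad).
It fails at once if the eraser is moved by more than 3 cm (distance of eraser from where it was at the start of the episode above 0.03 m).
It fails at once if the loupe is moved by more than 3 cm (distance of loupe from where it was at the start of the episode above 0.03 m).
It also fails if it takes over 72 s, if anything falls off the work surface, if the arm or the gripper's body presses on something with over 40 N, if the wrist force passes 120 N, or if a joint passes its speed limit or range.

ROBOT

A 7-joint arm with a two-finger parallel gripper is mounted at the origin on a cart in front of the work surface, level with it; the furniture and walls round the work are solid. World frame = base frame: x ahead of the robot, y to its left, z up, the work surface at z = 0. Lengths are in mm, angles in rad, forces in N, time in s.
With the tool pointing down it reaches from about 400 to 850 mm from the base axis. Payload 4.4 kg.
Tool frame: the origin (TCP) lies at the very end of the fingers, on their centre line; the grasp point (between the pads) lies 19 mm behind it (robot.pinch_z is the distance from the TCP to the grasp point, in mm); z points along the fingers, y is the line along which they close (so a half turn about z gives the same grasp; the last joint's range is limited). The gripper opens to 94 mm and grips with 3 to 60 N. Pads are 16 mm wide; open, the fingers measure 119 mm over their backs; the gripper's body (75 mm by 177 mm) begins 78 mm behind the grasp point.
Start: joints at [1.138, 0.628, 0.038, 1.517, -0.027, 0.996, -0.02], TCP at [233.139, -606.766, 205.478] pointing down, gripper open.
Joint ranges: [-3.06, 3.06], [-0.37, 2.12], [-1.25, 1.32], [0.18, 2.47], [-1.1, 4.24], [0.23, 1.98], [-2.94, 2.94]. Speed limits (rad/s): [2.57, 2.57, 3.14, 3.14, 3.14, 3.14, 3.14].

INTERFACE

Orientations are given as [roll, pitch, yaw] about the fixed x, y, z axes, in that order (R = Rz(yaw) Ry(pitch) Rx(roll)).
In Python, from cell import robot, vision gives the robot as it stands.
- The arm moves only by the tool arm_command, never from a script. Its argument "series" is a list of rows, each a list of 2 entries, a list of its own where there are three numbers: the shift along the tool's x, y, z in mm, then the turn about the tool's z in degrees. A call has exactly 10 rows; each row is the pose to reach, as a shift and turn from the pose commanded when the call began, along the tool's axes at that moment; what a row does not reach only later rows make up. A row lasts 1/8 s, in which the tool goes at most 62.5 mm and 10.7 degrees, less where a joint would pass 70% of its speed; a pose out of reach is approached as far as the arm can. A call with a gripper value outside its range is refused whole. "gripper" is the closure, from -1 (fully open) to 1 (shut), set as the call begins (left out, the last holds). The fingers move at their own pace and stop on an object; "grip_force" is the grip in N (left out, the last holds). Time passes only in rows, so rows that repeat a pose let the fingers close, or fill a call up. It gives the time, the measured TCP pose, the force, the opening and the grip force at its end, in the units of the state.
- robot.sense(): the state, without advancing time (a new reading comes with each control period).
- vision.get_image(name): name is "scene" or "top" or "wrist"; returns the picture (480x640x3 uint8, red, green, blue); there is no depth.
- vision.camera_model(name): a dict with "intrinsics" (3x3 intrinsics, pixels), "rvec" (rotation vector, rad) and "tvec" (3), from world to camera coordinates, as OpenCV has them. Camera axes: x right, y down, z forward; pixel columns grow to the right and rows downward; lengths in mm; the calibration is good to about 2 mm. A picture is of the moment at which its call begins: read the wrist's pose just before it. camera_model takes no time and is no camera call; for the wrist camera it gives the pose at the moment of the call.
- robot.sign_off(): hands the job in; it is judged then, once.
Trained networks look in the newest picture that a camera, given by its name, has taken for a name from the list of things; names that differ only in an ending like _2 or _b are one class to them, and where a whole thing is asked for, a point or a joint stands for the part that bears it (a point fixed in the world has none). Each returns a list of dicts, best first, with "conf" (0 to 1); they miss things now and then, are a little off and sometimes report something else, mostly with a low value. They report only what shows in the picture. A call takes as long as a camera call.
- vision.look_for(camera, query): "extent" ([centre column, centre row, width, height] in pixels, round what is visible of it).
The state is a dict: "time": time; "q": joint angles; "joint_velocities": joint speeds; "effort": joint torques, N m; "position": TCP position; "ee_rot": TCP orientation; "contact_force": force on the tool from outside, world axes, zero at the start; "moment": the same for the moment, N m; "gripper_width": opening from 0.0 (shut) to 1.0 (fully open); "finger_force": force on a finger pad.
Only numpy, scipy, OpenCV 4.12 (cv2) and the standard library are available. Lean on these libraries where they do the work, as an engineer would, in place of code of your own. Each camera call takes 0.05 s, during which the arm holds its last target. There are 200 camera calls.

## Working session

There is one attempt and no reset: what is moved stays moved. The work goes in short steps, Python scripts to look and compute and a tool call to move; the robot and the scene stay as the last step left them, time stands still between calls to the robot, and variables do not carry over. Pictures are saved under pics/ and viewed, at most 10 in all, crops included, and the job is handed in when it is done.

Besides the shell and the picture viewer there is one more tool, called by a JSON object that holds its "op" and its "data", one argument or row to a line. arm_command: Moves the arm, as the interface text tells. Its arguments: {"type":"object","properties":{"series":{"type":"array","items":{"type":"array"}},"gripper":{"type":"number"},"grip_force":{"type":"number"}},"required":["series"]}

```bash
ls; mkdir -p pics
python3 - <<'E'
from cell import robot, vision
import cv2
s=robot.sense();print({k:s[k] for k in('time','position','ee_rot','gripper_width')},robot.pinch_z)
for c in('scene','top'):
    cv2.imwrite(f'pics/{c}0.png',vision.get_image(c)[:,:,::-1])
    for n in('slide_box','hasp','pin','pin_grip','bottle','drip_tray','eraser','loupe'):
        print(c,n,[(round(d['conf'],2),[round(float(v)) for v in d['extent']]) for d in vision.look_for(c,n)[:2]])
print(robot.sense()['time'])
E
```

```text
pics
{'time': 0.0, 'position': array([ 232.87744095, -606.13559234,  204.54991196]), 'ee_rot': array([-3.13970403e+00,  4.53803432e-05,  3.66840565e-01]), 'gripper_width': 0.9997504511293647} 18.8
scene slide_box [(0.76, [224, 360, 96, 91])]
scene hasp [(0.69, [234, 343, 19, 34])]
scene pin [(0.69, [303, 381, 21, 37])]
scene pin_grip [(0.67, [304, 380, 12, 31])]
scene bottle [(0.83, [213, 335, 21, 36])]
scene drip_tray []
scene eraser []
scene loupe [(0.52, [302, 380, 17, 32]), (0.48, [276, 415, 9, 17])]
top slide_box [(0.77, [222, 242, 70, 49])]
top hasp [(0.6, [219, 243, 10, 2])]
top pin [(0.69, [443, 225, 26, 27]), (0.39, [235, 293, 22, 2])]
top pin_grip [(0.39, [241, 290, 10, 9])]
top bottle [(0.44, [219, 226, 12, 15])]
top drip_tray [(0.72, [442, 225, 27, 28])]
top eraser [(0.49, [442, 259, 17, 12])]
top loupe [(0.55, [205, 292, 13, 7])]
0.9
```

Run:
```python
import cv2,numpy as np
a=cv2.imread('pics/top0.png');b=cv2.imread('pics/scene0.png')
A=cv2.resize(a[180:330,170:370],(800,600),interpolation=cv2.INTER_CUBIC)
cv2.imwrite('pics/topc.png',A)
B=cv2.resize(b[280:430,150:350],(800,600),interpolation=cv2.INTER_CUBIC)
cv2.imwrite('pics/scenec.png',B)
```

```text
(no output)
```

View pics/top0.png

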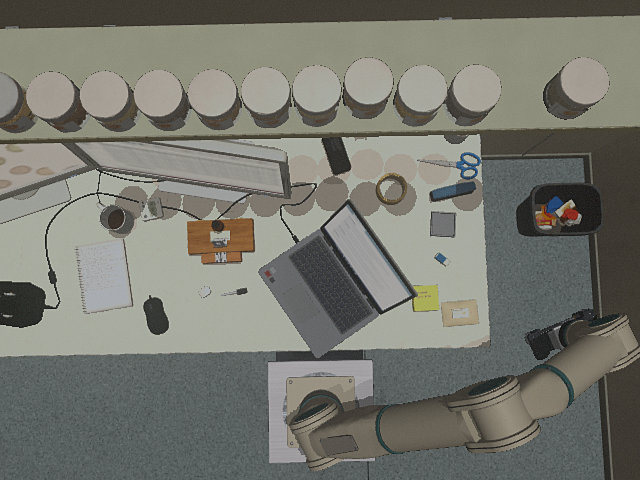

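View pics/topc.png

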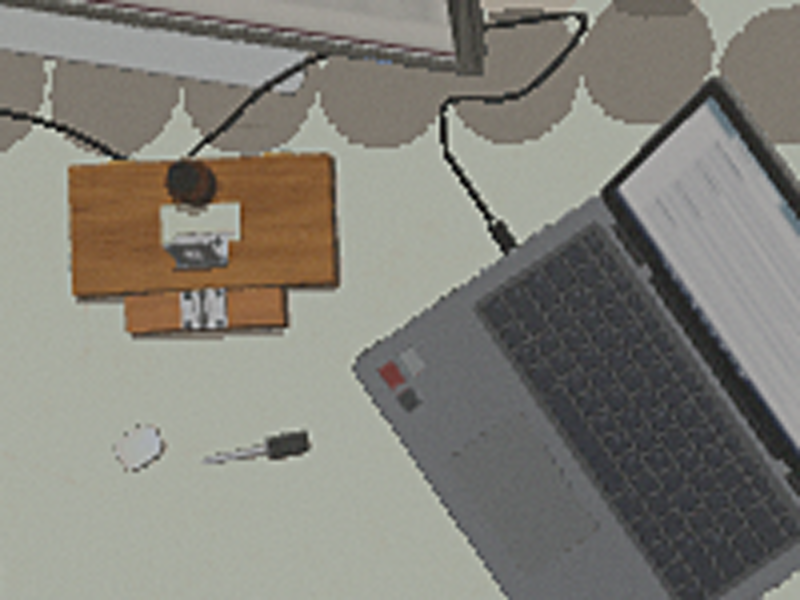

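View pics/scenec.png

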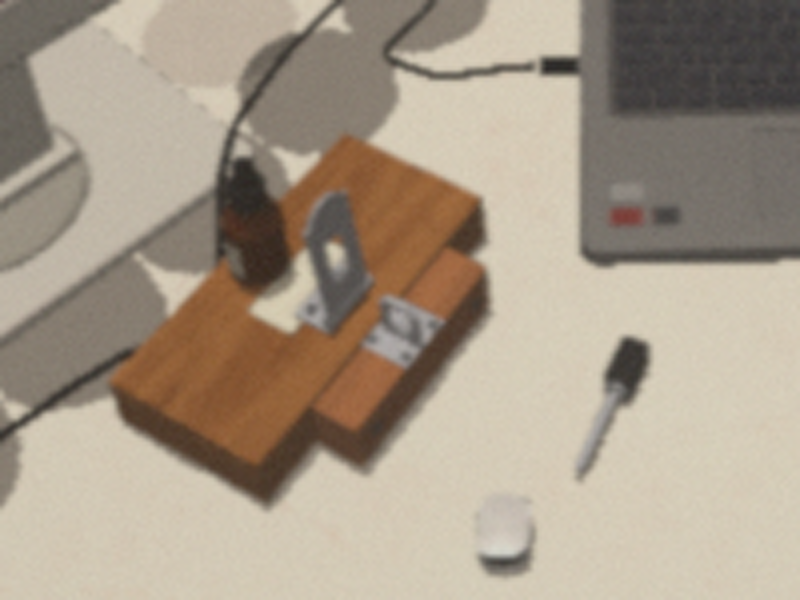

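The top view shows the box at about (222,240) with its front toward the robot. The bottle is at (217,226), the hasp is upright at (219,242), and the pin runs from grip (242,291) to tip (222,295), pointing left. The loupe is at (205,292), the tray at (442,225) and the eraser at (442,259).

```bash
cat > h.py <<'E'
from cell import robot, vision
import numpy as np, cv2
from scipy.spatial.transform import Rotation as Ro
def cam(c):
    m=vision.camera_model(c);return np.array(m['intrinsics'],float),Ro.from_rotvec(np.array(m['rvec'],float).ravel()).as_matrix(),np.array(m['tvec'],float).ravel()
def px(c,uv,z,M=None):
    K,R,t=M or cam(c);o=-R.T@t;d=R.T@np.linalg.solve(K,[uv[0],uv[1],1.]);return o+d*(z-o[2])/d[2]
def proj(c,P,M=None):
    K,R,t=M or cam(c);p=(R@np.atleast_2d(P).T).T+t;p=p@K.T;return p[:,:2]/p[:,2:]
def pose():
    s=robot.sense();return np.array(s['position']),Ro.from_euler('xyz',s['ee_rot'])
def shift(target):
    p,R=pose();return R.inv().apply(np.array(target)-p)
E
python3 - <<'E'
from h import *
f=lambda u,v:(170+(u+.5)/4-.5,180+(v+.5)/4-.5)
for n,uv,z in [('rl',f(68,166),34),('rr',f(332,153),34),('fr',f(338,285),34),('staple',f(203,308),48),('bottlecap',f(190,183),105),('grip',f(288,445),8),('tip',f(205,460),8),('loupe',f(139,447),8),('tray',(442.5,224),8),('eraser',(442,259),8),('moncorner',(287,195),171)]:
    print(n,px('top',uv,z).round(1))
K,R,t=cam('top');print('topcam',(-R.T@t).round())
K,R,t=cam('wrist');p,r=pose();print('wristcam in tool',r.inv().apply(-R.T@t-p).round(1),r.inv().apply(R[2]).round(3),K.round().tolist(), r.as_matrix().round(3).tolist())
E
```

```text
rl [581.  394.9  34. ]
rr [586.7 193.2  34. ]
fr [485.4 189.7  34. ]
staple [468.8 290.2  48. ]
bottlecap [556.1 290.2 105. ]
grip [365.7 232.    8. ]
tip [355.6 295.6   8. ]
loupe [366.6 346.    8. ]
tray [ 558.8 -391.3    8. ]
eraser [ 450.4 -385.1    8. ]
moncorner [629.5  81.  171. ]
topcam [ 316.    8. 1833.]
wristcam in tool [  74.1   -0.6 -178. ] [-0.256  0.002  0.967] [[396.0, 0.0, 322.0], [0.0, 396.0, 245.0], [0.0, 0.0, 1.0]] [[0.934, 0.359, 0.0], [0.359, -0.934, 0.0], [0.0, 0.0, -1.0]]
```

{"op": "arm_command", "data": {
  "series": [
    [[0,0,-60],0],
    [[20,-10,-125],-8],
    [[70,-35,-125],-16],
    [[120,-60,-125],-24],
    [[175,-88,-125],-32],
    [[230,-118,-125],-40],
    [[285,-150,-125],-48],
    [[325,-190,-125],-56],
    [[350,-240,-125],-64],
    [[375,-290,-125],-72]
  ],
  "gripper": -1
}}

```text
time: 2.15
position: [479.4, -199.7, 330.6]
ee_rot: [3.141, 0.0, 1.628]
contact_force: [1.0, 1.0, 0.3]
gripper_width: 1.002
finger_force: 0.0
```

{"op": "arm_command", "data": {
  "series": [
    [[50,0,0],-9],
    [[105,0,0],-18],
    [[160,0,0],-27],
    [[215,0,0],-36],
    [[270,0,0],-45],
    [[325,0,0],-54],
    [[380,5,0],-63],
    [[435,8,20],-72],
    [[480,9,50],-81],
    [[480,9,70],-88]
  ]
}}

```text
time: 3.4
position: [461.3, 282.4, 259.6]
ee_rot: [3.139, -0.001, -3.114]
contact_force: [0.4, -1.0, 0.4]
gripper_width: 1.0
finger_force: 0.0
```

Run:
```python
from h import *
print(robot.sense()['q'].round(2) if hasattr(robot.sense()['q'],'round') else robot.sense()['q'],pose()[0])
M=cam('wrist');im=vision.get_image('wrist');cv2.imwrite('pics/w1.png',im[:,:,::-1])
np.savez('w1.npz',K=M[0],R=M[1],t=M[2])
for n,z in(('slide_box',34),('hasp',80),('pin',8),('pin_grip',8),('bottle',80),('loupe',8)):
    print(n,[(round(d['conf'],2),[round(float(v)) for v in d['extent']],px(0,d['extent'][:2],z,M).round()) for d in vision.look_for('wrist',n)[:2]])
```

```text
[-0.06  0.51 -0.82  1.74  0.42  1.07  0.58] [461.29721097 282.40771296 259.5589022 ]
slide_box [(0.96, [332, 263, 192, 123], array([513., 295.,  34.])), (0.25, [302, 116, 78, 22], array([364., 260.,  34.]))]
hasp [(0.97, [334, 272, 37, 38], array([508., 296.,  80.]))]
pin [(0.9, [303, 117, 77, 21], array([365., 260.,   8.]))]
pin_grip [(0.64, [304, 117, 78, 24], array([364., 261.,   8.])), (0.21, [388, 121, 42, 36], array([366., 348.,   8.]))]
bottle [(0.76, [338, 321, 33, 55], array([559., 302.,  80.])), (0.3, [304, 115, 81, 27], array([367., 265.,  80.]))]
loupe [(0.86, [391, 120, 41, 40], array([364., 351.,   8.]))]
```

View pics/w1.png

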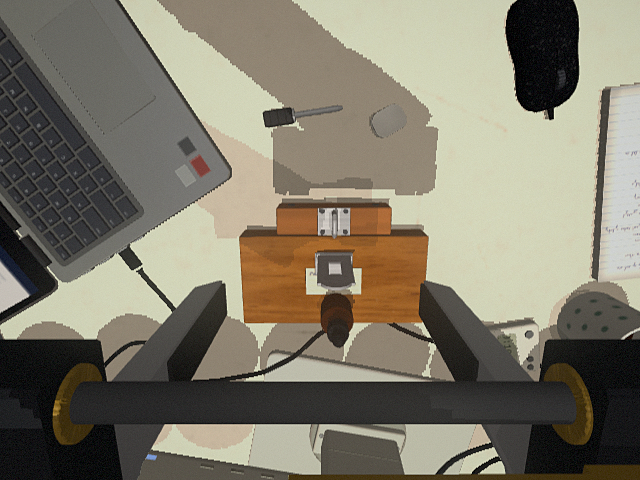

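Run:
```python
from h import *
f=np.load('w1.npz');M=(f['K'],f['R'],f['t'])
C=[px(0,p,34,M) for p in((240.5,237),(428,235),(427,322.5),(244,323))]
for n,v in zip(('fR','fL','rL','rR'),C):print(n,v.round(1))
for n,p,z in(('staple',(334.5,228),55),('bulb',(338.5,339),120),('grip',(279,117),8),('gripL',(264,118.5),8),('gripR',(296,114),8),('tip',(342,108),8),('loupe',(388,121),8)):print(n,px(0,p,z,M).round(1))
# box pose fit
from scipy.optimize import least_squares
b=np.array([[-100,50,34],[100,50,34],[100,-50,34],[-100,-50,34]],float)
uv=np.array([(240.5,237),(428,235),(427,322.5),(244,323)])
def w(q,B):return np.c_[(Ro.from_euler('z',q[2]).apply(B))[:,:2]+q[:2],B[:,2]]
r=least_squares(lambda q:(proj(0,w([q[0],q[1],q[2]/100],b),M)-uv).ravel(),[535,292,160]);q=r.x;q[2]/=100
print(q.round(3),r.fun.round(1));np.save('box.npy',q)
pts=np.array([[0,30,40],[0,65,49],[0,65,62],[-17,51,41],[0,-20,34],[0,-20,122],[-60,80,35],[60,80,35]],float)
print(w(q,pts).round(1).tolist(),proj(0,w(q,pts),M).round(1).tolist())
im=cv2.imread('pics/w1.png')
cv2.imwrite('pics/w1c.png',cv2.resize(im[90:360,230:450],(652,800))[:600] if 0 else cv2.resize(im[195:360,230:450],(800,600),interpolation=cv2.INTER_CUBIC))
```

```text
fR [487.8 197.8  34. ]
fL [479.7 394.5  34. ]
rL [579.7 403.3  34. ]
rR [586.5 199.5  34. ]
staple [470.5 295.3  55. ]
bulb [556.8 300.1 120. ]
grip [365.2 235.2   8. ]
gripL [367.1 219.7   8. ]
gripR [361.7 252.7   8. ]
tip [354.4 300.    8. ]
loupe [365.6 348.2   8. ]
[533.445 298.714   1.612] [-1.  -0.2  2.  -0.2 -2.4 -0.4  1.3  0.9]
[[503.5, 297.5, 40.0], [468.5, 296.1, 49.0], [468.5, 296.1, 62.0], [483.2, 279.6, 41.0], [553.4, 299.5, 34.0], [553.4, 299.5, 122.0], [456.0, 235.5, 35.0], [451.1, 355.4, 35.0]] [[335.0, 255.7], [335.2, 224.8], [335.6, 227.6], [318.5, 236.6], [334.9, 297.9], [338.1, 336.6], [276.3, 208.2], [393.1, 207.0]]
```

View pics/w1c.png

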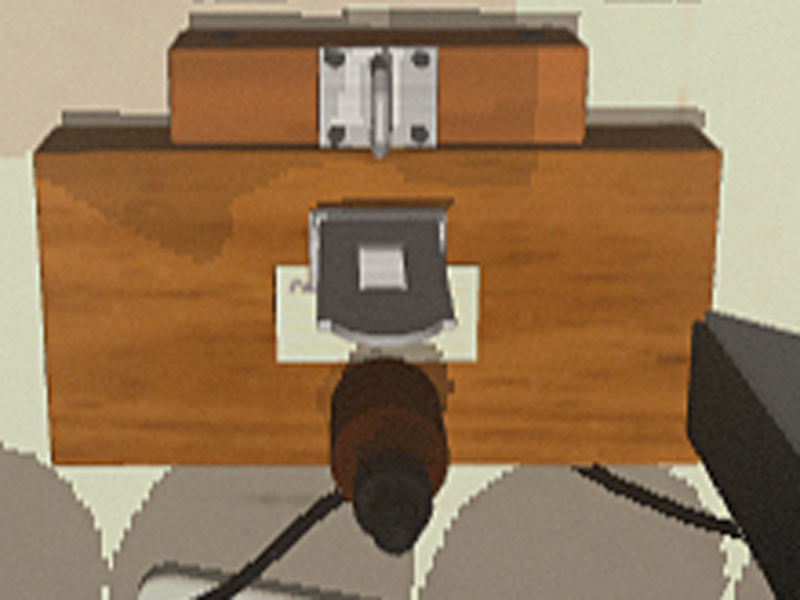

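Run:
```python
from h import *
f=np.load('w1.npz');M=(f['K'],f['R'],f['t'])
from scipy.optimize import least_squares
b=np.array([[-100,50,34],[100,50,34],[100,-50,34],[-100,-50,34],[-60,80,35],[60,80,35],[0,65,62]],float)
uv=np.array([(240.2,237.1),(428,236.8),(426.3,322.9),(244.3,322.9),(276.8,207.9),(390.3,207.4),(334.4,225)])
W=np.ones((7,2));W[6,1]=0
def w(q,B):return np.c_[(Ro.from_euler('z',q[2]).apply(B))[:,:2]+q[:2],B[:,2]]
r=least_squares(lambda q:(W*(proj(0,w([q[0],q[1],q[2]/100],b),M)-uv)).ravel(),[535,292,160]);q=r.x;q[2]/=100
print(q.round(3),r.fun.round(1));np.save('box.npy',q)
print(w(q,np.array([[0,65,49.],[0,30,40]])).round(1))
print(px(0,(338.6,338),120,M),shift([556.5,299.5,180]))
```

```text
[533.907 298.004   1.609] [-1.3 -0.1  1.4 -1.4 -2.4 -0.3  0.2  1.1 -1.   0.6  2.3  0.2  0.6  0. ]
[[469.  295.5  49. ]
 [503.9 296.8  40. ]]
[555.80440853 300.18711942 120.        ] [-92.9009896   20.11594973  81.84077741]
```

{"op": "arm_command", "data": {
  "series": [
    [[-20,5,10],0],
    [[-45,10,25],0],
    [[-70,15,40],0],
    [[-93,19,55],0],
    [[-93,19,70],0],
    [[-93,19,82],0],
    [[-93,19,82],0],
    [[-93,19,82],0],
    [[-93,19,82],0],
    [[-93,19,82],0]
  ],
  "gripper": -0.3
}}

```text
time: 5.0
position: [555.7, 299.0, 179.0]
ee_rot: [3.141, 0.001, -3.124]
contact_force: [-0.6, 0.2, 0.1]
gripper_width: 0.653
finger_force: 0.0
```

Run:
```python
from h import *
s=robot.sense();print(s['position'],s['gripper_width'])
M=cam('wrist');im=vision.get_image('wrist');cv2.imwrite('pics/w2.png',im[:,:,::-1])
np.savez('w2.npz',K=M[0],R=M[1],t=M[2])
p,R=pose()
print('tcp px',proj(0,[p],M))
for n,z in(('hasp',80),('bottle',80)):
    print(n,[(round(d['conf'],2),[round(float(v)) for v in d['extent']],px(0,d['extent'][:2],z,M).round()) for d in vision.look_for('wrist',n)[:2]])
```

```text
[555.72277728 298.96995666 178.99236503] 0.6533385011161583
tcp px [[321.6678936  300.15273086]]
hasp [(0.96, [320, 178, 56, 29], array([507., 297.,  80.]))]
bottle [(0.6, [325, 248, 46, 62], array([557., 301.,  80.]))]
```

View pics/w2.png

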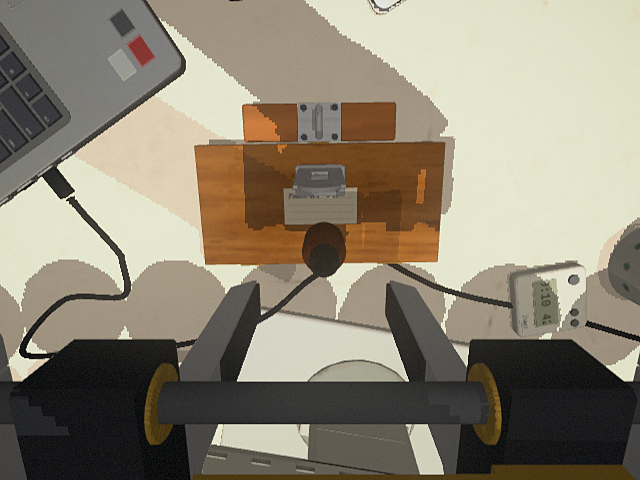

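{"op": "arm_command", "data": {
  "series": [
    [[0,1,15],0],
    [[0,1,30],0],
    [[0,1,45],0],
    [[0,1,60],0],
    [[0,1,75],0],
    [[0,1,85],0],
    [[0,1,92],0],
    [[0,1,92],0],
    [[0,1,92],0],
    [[0,1,92],0]
  ]
}}

```text
time: 6.4
position: [555.9, 300.1, 87.0]
ee_rot: [3.141, 0.001, -3.124]
contact_force: [0.0, -0.3, -0.2]
gripper_width: 0.65
finger_force: 0.0
```

{"op": "arm_command", "data": {
  "series": [
    [[0,0,0],0],
    [[0,0,0],0],
    [[0,0,0],0],
    [[0,0,0],0],
    [[0,0,0],0],
    [[0,0,0],0],
    [[0,0,0],0],
    [[0,0,0],0],
    [[0,0,0],0],
    [[0,0,0],0]
  ],
  "gripper": 1,
  "grip_force": 15
}}

```text
time: 7.65
position: [555.6, 299.9, 86.5]
ee_rot: [-3.142, 0.0, -3.124]
contact_force: [-0.4, 0.7, -1.3]
gripper_width: 0.229
finger_force: 13.7
```

Run:
```python
from h import *
s=robot.sense();print(s['position'],s['gripper_width'],s['finger_force'])
f=np.load('w2.npz');M=(f['K'],f['R'],f['t'])
for n,p,z in(('bulb',(324,263),120),('staple',(319,121),55),('fR',(195,146),34),('fL',(445,142),34),('rL',(439,263),34),('rR',(205,265),34)):print(n,px(0,p,z,M).round(1))
im=vision.get_image('wrist');cv2.imwrite('pics/w3.png',im[:,:,::-1])
print(cam('wrist')[0][0])
```

```text
[555.58649649 299.86688253  86.48742716] 0.22854641006827828 13.668595120179816
bulb [555.6 300.3 120. ]
staple [467.9 294.9  55. ]
fR [487.9 196.8  34. ]
fL [480.8 394.5  34. ]
rL [581.  399.5  34. ]
rR [586.9 199.2  34. ]
[395.60609024   0.         322.44196087]
```

View pics/w3.png

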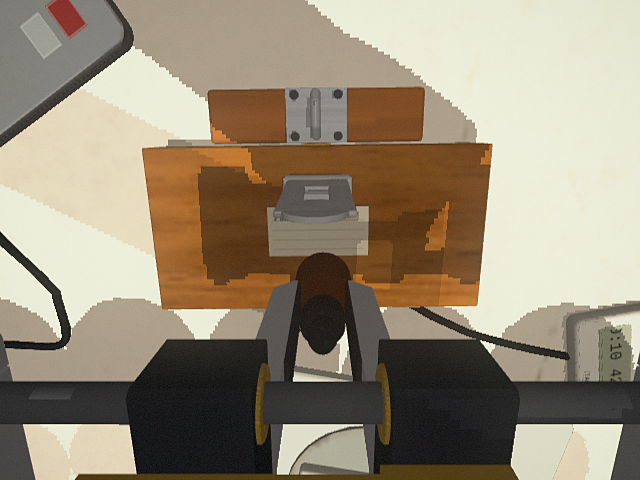

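{"op": "arm_command", "data": {
  "series": [
    [[0,0,-15],0],
    [[0,0,-40],0],
    [[0,0,-75],0],
    [[0,0,-110],0],
    [[20,0,-145],0],
    [[45,0,-180],0],
    [[70,-15,-210],4],
    [[85,-40,-235],9],
    [[90,-75,-255],15],
    [[90,-115,-264],22]
  ]
}}

```text
time: 8.95
position: [467.2, 183.5, 352.9]
ee_rot: [3.139, 0.003, 2.774]
contact_force: [0.8, -0.4, -1.6]
gripper_width: 0.224
finger_force: 13.7
```

{"op": "arm_command", "data": {
  "series": [
    [[-17,-38,0],7],
    [[-34,-76,0],14],
    [[-51,-113,0],21],
    [[-68,-151,0],28],
    [[-86,-189,0],35],
    [[-103,-227,0],42],
    [[-120,-265,0],49],
    [[-137,-302,0],56],
    [[-154,-340,0],63],
    [[-171,-378,0],69]
  ]
}}

```text
time: 10.2
position: [492.0, -231.5, 351.7]
ee_rot: [3.14, 0.0, 1.569]
contact_force: [1.0, 0.2, -1.5]
gripper_width: 0.226
finger_force: 13.7
```

{"op": "arm_command", "data": {
  "series": [
    [[-25,8,0],5],
    [[-60,20,0],10],
    [[-100,32,0],17],
    [[-130,42,20],24],
    [[-148,48,45],30],
    [[-148,48,70],35],
    [[-148,48,92],35],
    [[-148,48,92],35],
    [[-148,48,92],35],
    [[-148,48,92],35]
  ]
}}

```text
time: 11.45
position: [540.6, -379.1, 260.1]
ee_rot: [3.139, -0.0, 0.96]
contact_force: [0.4, 0.1, -0.2]
gripper_width: 0.228
finger_force: 13.7
```

Run:
```python
from h import *
s=robot.sense();print(s['position'],s['ee_rot'])
M=cam('wrist');im=vision.get_image('wrist');cv2.imwrite('pics/w4.png',im[:,:,::-1])
np.savez('w4.npz',K=M[0],R=M[1],t=M[2])
for n in('drip_tray','eraser','bottle'):
    print(n,[(round(d['conf'],2),[round(float(v)) for v in d['extent']],px(0,d['extent'][:2],8,M).round()) for d in vision.look_for('wrist',n)[:2]])
```

```text
[ 540.64753012 -379.13238261  260.0837189 ] [ 3.13904860e+00 -3.57455937e-04  9.60276838e-01]
drip_tray [(0.65, [341, 206, 92, 92], array([ 561., -388.,    8.]))]
eraser [(0.79, [260, 256, 23, 40], array([ 453., -383.,    8.]))]
bottle [(0.63, [324, 302, 60, 107], array([ 481., -470.,    8.]))]
```

View pics/w4.png

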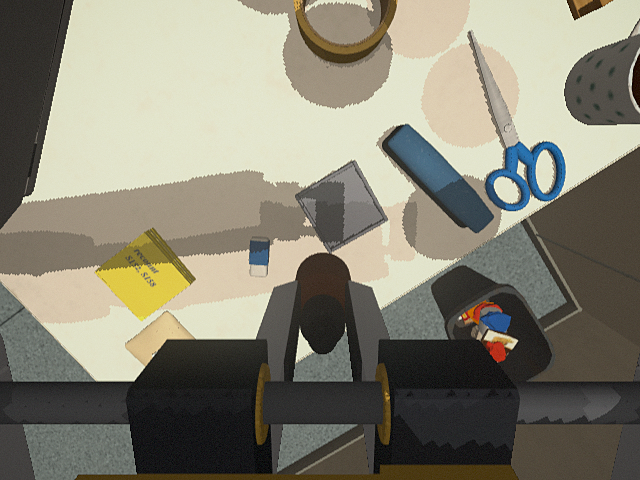

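{"op": "arm_command", "data": {
  "series": [
    [[2,12,20],0],
    [[3,22,50],0],
    [[3,22,85],0],
    [[3,22,120],0],
    [[3,22,150],0],
    [[3,22,172],0],
    [[3,22,186],0],
    [[3,22,194],0],
    [[3,22,199],0],
    [[3,22,203],0]
  ]
}}

```text
time: 12.9
position: [560.2, -389.3, 55.9]
ee_rot: [3.14, -0.0, 0.96]
contact_force: [-0.9, 0.7, 12.0]
gripper_width: 0.227
finger_force: 16.6
```

{"op": "arm_command", "data": {
  "series": [
    [[0,0,0],0],
    [[0,0,0],0],
    [[0,0,0],0],
    [[0,0,0.5],0],
    [[0,0,0.5],0],
    [[0,0,0.5],0],
    [[0,0,0.5],0],
    [[0,0,0.5],0],
    [[0,0,0.5],0],
    [[0,0,0.5],0]
  ]
}}

```text
time: 14.15
position: [560.4, -389.1, 55.8]
ee_rot: [3.14, -0.0, 0.96]
contact_force: [0.1, 0.7, 6.0]
gripper_width: 0.228
finger_force: 14.9
```

In contact with the tray floor. Release.

{"op": "arm_command", "data": {
  "series": [
    [[0,0,0],0],
    [[0,0,0],0],
    [[0,0,0],0],
    [[0,0,0],0],
    [[0,0,0],0],
    [[0,0,-20],0],
    [[0,0,-50],0],
    [[0,0,-90],0],
    [[0,0,-130],0],
    [[0,0,-170],0]
  ],
  "gripper": -0.2
}}

```text
time: 15.4
position: [559.9, -389.1, 228.1]
ee_rot: [3.14, -0.0, 0.96]
contact_force: [-0.4, 0.3, 0.3]
gripper_width: 0.6
finger_force: 0.0
```

Run:
```python
from h import *
for c in ('wrist','top'):
  im=vision.get_image(c)
  for n in('drip_tray','bottle'):
    print(c,n,[(round(d['conf'],2),[round(float(v)) for v in d['extent']],px(c,d['extent'][:2],40 if n=='bottle' else 8).round()) for d in vision.look_for(c,n)[:2]])
print(robot.sense()['time'])
```

```text
wrist drip_tray [(0.84, [322, 213, 100, 95], array([ 566., -391.,    8.]))]
wrist bottle [(0.76, [324, 225, 37, 40], array([ 562., -395.,   40.]))]
top drip_tray []
top bottle [(0.43, [443, 228, 3, 4], array([ 542., -386.,   40.]))]
15.7
```

{"op": "arm_command", "data": {
  "series": [
    [[5,-8,-50],-3],
    [[20,-33,-100],-8],
    [[40,-66,-110],-14],
    [[60,-99,-110],-20],
    [[82,-135,-110],-27],
    [[110,-165,-110],-34],
    [[143,-192,-110],-41],
    [[178,-218,-110],-48],
    [[213,-245,-110],-54],
    [[248,-272,-110],-60]
  ],
  "gripper": 1
}}

```text
time: 16.95
position: [478.1, -28.6, 334.0]
ee_rot: [-3.14, -0.001, 2.011]
contact_force: [0.4, 0.4, -0.5]
gripper_width: 0.005
finger_force: 0.0
```

Run:
```python
from h import *
q=np.array([534.2,297.6,1.608]);np.save('box.npy',q)
def w(B):return np.c_[(Ro.from_euler('z',q[2]).apply(B))[:,:2]+q[:2],B[:,2]]
B=[]
for th in np.arange(1.6,2.01,.1): B.append([0,30+79*np.cos(th),40+79*np.sin(th)])
f=np.load('w2.npz');M=(f['K'],f['R'],f['t']);print(proj(0,w(np.array(B)),M).round(1).tolist())
f=np.load('w1.npz');M=(f['K'],f['R'],f['t']);print(proj(0,w(np.array(B)),M).round(1).tolist())
for y,z in((-15,103),(94,41.5)):print(y,w(np.array([[0,y,z]])))
```

```text
[[319.6, 184.1], [319.8, 197.1], [320.1, 209.4], [320.3, 220.8], [320.6, 231.2]]
[[336.7, 285.3], [336.7, 293.6], [336.6, 301.3], [336.5, 308.3], [336.3, 314.5]]
-15 [[549.18962035 298.15792637 103.        ]]
94 [[440.26504582 294.1036614   41.5       ]]
```

{"op": "arm_command", "data": {
  "series": [
    [[25,12,0],-5],
    [[65,30,0],-12],
    [[107,50,0],-20],
    [[150,70,0],-28],
    [[192,90,0],-36],
    [[232,109,20],-44],
    [[265,126,50],-52],
    [[271,150,80],-59],
    [[270,175,110],-66],
    [[269,194,134],-67]
  ]
}}

```text
time: 18.2
position: [541.9, 295.3, 198.3]
ee_rot: [-3.14, -0.002, -3.105]
contact_force: [0.5, -0.2, 0.1]
gripper_width: 0.006
finger_force: 0.0
```

Run:
```python
from h import *
q=np.load('box.npy');s=robot.sense();print(s['position'],s['ee_rot'],s['gripper_width'])
def w(y,z):return np.r_[(Ro.from_euler('z',q[2]).apply([0,y,0]))[:2]+q[:2],z]
print('start',shift(w(-5,103)).round(1))
p0=w(-5,103);R=pose()[1]
for th in(1.55,1.3,1.1,.9,.7,.5,.35,.2,.1,0): 
    y=30+72*np.cos(th)-8;z=40+72*np.sin(th)+1.5*np.cos(th)
    print(th,R.inv().apply(w(y,z)-p0).round(1))
M=cam('wrist');im=vision.get_image('wrist');cv2.imwrite('pics/w5.png',im[:,:,::-1])
for n,z in(('hasp',80),('slide_box',34),('pin',8)):
    print(n,[(round(d['conf'],2),[round(float(v)) for v in d['extent']],px(0,d['extent'][:2],z,M).round()) for d in vision.look_for('wrist',n)[:2]])
```

```text
[541.86018365 295.31507147 198.28929354] [-3.14019541e+00 -2.18318272e-03 -3.10499691e+00] 0.0060409773771618455
start [ 2.4  2.7 95.3]
1.55 [28.5 -0.  -9. ]
1.3 [46.3 -0.  -6.7]
1.1 [59.7 -0.  -1.7]
0.9 [71.7 -0.   5.8]
0.7 [82.  -0.  15.6]
0.5 [90.1 -0.  27.4]
0.35 [94.6 -0.  37.1]
0.2 [97.5  0.  47.4]
0.1 [98.5  0.  54.5]
0 [98.9  0.  61.7]
hasp [(0.58, [326, 197, 51, 29], array([508., 297.,  80.]))]
slide_box [(0.83, [326, 198, 234, 155], array([515., 298.,  34.]))]
pin [(0.91, [287, 13, 100, 26], array([366., 259.,   8.]))]
```

View pics/w5.png

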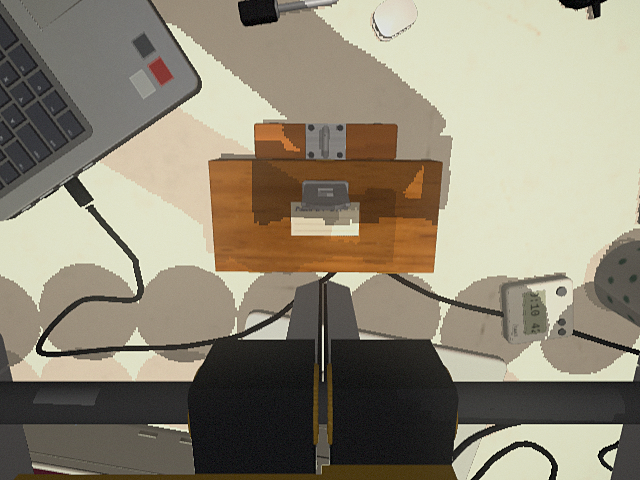

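{"op": "arm_command", "data": {
  "series": [
    [[2,3,20],0],
    [[2,3,45],0],
    [[2,3,70],0],
    [[2,3,88],0],
    [[2,3,95],0],
    [[2,3,95],0],
    [[2,3,95],0],
    [[2,3,95],0],
    [[2,3,95],0],
    [[2,3,95],0]
  ]
}}

```text
time: 19.65
position: [539.1, 298.9, 106.1]
ee_rot: [3.141, 0.0, -3.106]
contact_force: [0.1, -0.2, 0.8]
gripper_width: 0.006
finger_force: 0.0
```

{"op": "arm_command", "data": {
  "series": [
    [[10,0,-2],0],
    [[20,0,-6],0],
    [[29,0,-8],0],
    [[38,0,-7],0],
    [[46,0,-6],0],
    [[54,0,-3],0],
    [[60,0,-1],0],
    [[66,0,3],0],
    [[72,0,7],0],
    [[77,0,12],0]
  ]
}}

```text
time: 20.9
position: [461.7, 296.1, 93.7]
ee_rot: [3.142, -0.0, -3.106]
contact_force: [-0.7, 0.2, 0.8]
gripper_width: 0.011
finger_force: 0.1
```

{"op": "arm_command", "data": {
  "series": [
    [[4,0,5],0],
    [[8,0,10],0],
    [[12,0,16],0],
    [[15,0,22],0],
    [[18,0,29],0],
    [[20,0,36],0],
    [[21,0,43],0],
    [[22,0,49],0],
    [[22,0,52],0],
    [[22,0,52],0]
  ]
}}

```text
time: 22.15
position: [440.0, 295.4, 41.9]
ee_rot: [-3.141, -0.0, -3.106]
contact_force: [0.3, 0.5, -0.7]
gripper_width: 0.004
finger_force: 0.0
```

{"op": "arm_command", "data": {
  "series": [
    [[0,0,0.5],0],
    [[0,0,1],0],
    [[0,0,1.5],0],
    [[0,0,1.5],0],
    [[0,0,2],0],
    [[0,0,2],0],
    [[0,0,2.5],0],
    [[0,0,2.5],0],
    [[0,0,2.5],0],
    [[0,0,2.5],0]
  ]
}}

```text
time: 23.4
position: [440.3, 295.6, 40.9]
ee_rot: [-3.142, 0.001, -3.106]
contact_force: [-2.3, -1.9, 12.8]
gripper_width: 0.005
finger_force: 6.7
```

{"op": "arm_command", "data": {
  "series": [
    [[0,0,-15],0],
    [[0,0,-40],8],
    [[10,-5,-65],18],
    [[22,-15,-85],28],
    [[35,-25,-100],38],
    [[48,-35,-109],48],
    [[60,-45,-109],58],
    [[70,-52,-109],68],
    [[77,-57,-109],77],
    [[77,-57,-109],82]
  ],
  "gripper": -0.2
}}

```text
time: 24.65
position: [364.5, 235.4, 149.0]
ee_rot: [3.142, 0.0, 1.742]
contact_force: [0.7, -1.2, 0.1]
gripper_width: 0.597
finger_force: 0.0
```

```bash
cat > look.py <<'E'
from h import *
s=robot.sense();print(s['time'],s['position'],s['ee_rot'],s['gripper_width'])
M=cam('wrist');im=vision.get_image('wrist');cv2.imwrite('pics/w6.png',im[:,:,::-1])
np.savez('w6.npz',K=M[0],R=M[1],t=M[2])
for n,z in(('hasp',41),('pin',8),('pin_grip',8),('pin_shank',8),('loupe',8)):
    print(n,[(round(d['conf'],2),[round(float(v)) for v in d['extent']],px(0,d['extent'][:2],z,M).round(1)) for d in vision.look_for('wrist',n)[:2]])
# dark grip segmentation near expected place
c=proj(0,[[365,235,12]],M)[0].astype(int);g=cv2.cvtColor(im,cv2.COLOR_RGB2GRAY)
x0,y0=max(c[0]-70,0),max(c[1]-70,0);sub=g[y0:c[1]+70,x0:c[0]+70]
n,l,st,ce=cv2.connectedComponentsWithStats((sub<60).astype(np.uint8))
for i in range(1,n):
    if st[i,4]>150:
        r=cv2.minAreaRect(np.argwhere(l==i)[:,::-1].astype(np.float32));bx=cv2.boxPoints(r)+[x0,y0]
        print('blob',st[i,4],(np.array(r[0])+[x0,y0]).round(1),px(0,np.array(r[0])+[x0,y0],13,M).round(1),[px(0,b,16,M)[:2].round(1).tolist() for b in bx])
E
python3 look.py
```

```text
24.65 [364.52161018 235.38024466 148.98642254] [3.14154846e+00 6.63365372e-05 1.74239618e+00] 0.5974247741282379
hasp [(0.87, [474, 190, 115, 59], array([465.3, 293. ,  41. ])), (0.18, [528, 186, 219, 291], array([503. , 302.7,  41. ]))]
pin [(0.73, [323, 203, 16, 100], array([360.8, 260.2,   8. ]))]
pin_grip [(0.78, [325, 202, 22, 103], array([361.8, 260.7,   8. ]))]
pin_shank [(0.91, [323, 202, 20, 100], array([360.4, 260.5,   8. ]))]
loupe [(0.96, [350, 87, 42, 55], array([365. , 350.2,   8. ])), (0.23, [474, 188, 117, 64], array([478.3, 293.2,   8. ]))]
blob 542 [323. 234.] [364.9 235.7  13. ] [[355.1, 249.7], [369.3, 252.2], [374.7, 222.8], [360.2, 220.2]]
blob 151 [258.  293.5] [319.6 175.   13. ] [[313.8, 183.9], [323.7, 185.6], [326.0, 168.6], [316.0, 166.9]]
blob 172 [377.  293.5] [419.1 192.5  13. ] [[405.2, 199.9], [428.2, 203.9], [432.0, 187.2], [408.6, 183.1]]
```

{"op": "arm_command", "data": {
  "series": [
    [[0,0,25],0],
    [[0,0,55],0],
    [[0,0,85],0],
    [[0,0,110],0],
    [[0,0,128],0],
    [[0,0,138],0],
    [[0,0,143],0],
    [[0,0,146],0],
    [[0,0,146],0],
    [[0,0,146],0]
  ]
}}

```text
time: 26.2
position: [365.3, 235.8, 2.5]
ee_rot: [3.141, -0.0, 1.746]
contact_force: [-0.1, 0.1, 0.1]
gripper_width: 0.602
finger_force: 0.0
```

{"op": "arm_command", "data": {
  "series": [
    [[0,0,0],0],
    [[0,0,0],0],
    [[0,0,0],0],
    [[0,0,0],0],
    [[0,0,0],0],
    [[0,0,0],0],
    [[0,0,0],0],
    [[0,0,0],0],
    [[0,0,0],0],
    [[0,0,0],0]
  ],
  "gripper": 1,
  "grip_force": 30
}}

```text
time: 27.45
position: [365.1, 235.7, 2.5]
ee_rot: [3.142, -0.0, 1.746]
contact_force: [0.0, -0.9, 0.9]
gripper_width: 0.165
finger_force: 30.0
```

{"op": "arm_command", "data": {
  "series": [
    [[0,0,-10],0],
    [[0,0,-30],0],
    [[-10,0,-55],0],
    [[-22,15,-80],2],
    [[-33,35,-80],4],
    [[-44,55,-80],6],
    [[-54,75,-80],8],
    [[-54,92,-80],8],
    [[-54,100,-80],8],
    [[-54,100,-80],8]
  ]
}}

```text
time: 28.7
position: [472.9, 200.0, 82.7]
ee_rot: [-3.142, -0.0, 1.606]
contact_force: [-0.5, -0.7, -0.1]
gripper_width: 0.166
finger_force: 30.0
```

Run:
```python
from h import *
q=np.load('box.npy')
def w(B):B=np.atleast_2d(np.array(B,float));return np.c_[(Ro.from_euler('z',q[2]).apply(B))[:,:2]+q[:2],B[:,2]]
s=robot.sense();print(s['time'],s['position'],s['ee_rot'],s['gripper_width'])
M=cam('wrist');im=vision.get_image('wrist')
np.savez('w7.npz',K=M[0],R=M[1],t=M[2])
p,R=pose()
P=np.array([p+R.apply([d,0,-5.5]) for d in(67,15)]);u=proj(0,P,M);print('pin tip/shoulder',u.round())
L=w([[0,65,62],[0,55,62],[0,75,62],[0,109,41.5],[-60,80,35],[60,80,35],[-60,51,35],[-100,50,34],[-17,90,41.5],[17,90,41.5]]);v=proj(0,L,M);print(v.round().tolist())
a=im[:,:,::-1].copy()
for k in u:cv2.circle(a,tuple(int(i) for i in k),3,(0,0,255),1)
for k in v:cv2.circle(a,tuple(int(i) for i in k),3,(255,0,0),1)
x0,y0,x1,y1=220,60,420,310
cv2.imwrite('pics/w7.png',cv2.resize(a[60:330,180:540],(800,600),interpolation=cv2.INTER_CUBIC))
```

```text
28.7 [472.88939136 199.98399416  82.68897107] [-3.14152336e+00 -2.27919947e-04  1.60583303e+00] 0.16571361489954461
pin tip/shoulder [[322. 159.]
 [322. 274.]]
[[323.0, 95.0], [344.0, 95.0], [302.0, 95.0], [238.0, 99.0], [297.0, 210.0], [293.0, -28.0], [347.0, 210.0], [347.0, 275.0], [276.0, 133.0], [274.0, 64.0]]
```

View pics/w7.png

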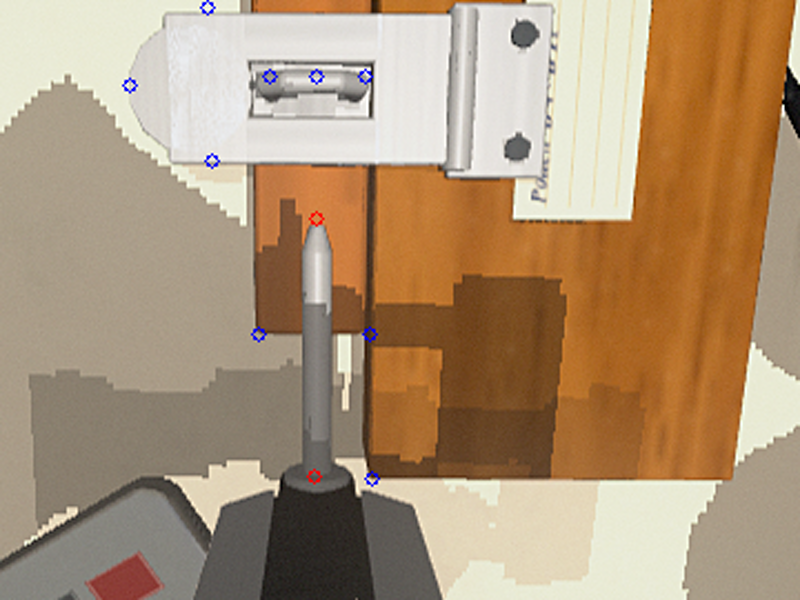

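The wrist crop shows the hasp flat with the staple loop through its slot at crop (312,82). The pin tip at (316,225) lines up with the loop to about 1–2 mm. Next I lower to the loop's height and insert.

{"op": "arm_command", "data": {
  "series": [
    [[0,-1,10],0],
    [[0,-1,20],0],
    [[0,-1,30],0],
    [[0,-1,36],0],
    [[0,-1,39],0],
    [[0,-1,39],0],
    [[0,-1,39],0],
    [[5,-1,39],0],
    [[10,-1,39],0],
    [[15,-1,39],0]
  ]
}}

```text
time: 30.0
position: [471.5, 215.5, 43.6]
ee_rot: [3.141, -0.0, 1.606]
contact_force: [-0.8, 1.5, -0.8]
gripper_width: 0.169
finger_force: 30.0
```

{"op": "arm_command", "data": {
  "series": [
    [[5,0,0],0],
    [[10,0,0],0],
    [[15,0,0],0],
    [[20,0,0],0],
    [[24,0,0],0],
    [[28,0,0],0],
    [[32,0,0],0],
    [[36,0,0],0],
    [[36,0,0],0],
    [[36,0,0],0]
  ]
}}

```text
time: 31.25
position: [470.2, 250.7, 43.5]
ee_rot: [-3.142, 0.0, 1.606]
contact_force: [0.1, -0.5, -0.6]
gripper_width: 0.168
finger_force: 30.0
```

Free of contact; push the last ~11–13 mm.

{"op": "arm_command", "data": {
  "series": [
    [[3,0,0],0],
    [[6,0,0],0],
    [[8,0,0],0],
    [[9,0,0],0],
    [[10,0,0],0],
    [[11,0,0],0],
    [[12,0,0],0],
    [[12,0,0],0],
    [[12,0,0],0],
    [[12,0,0],0]
  ]
}}

```text
time: 32.5
position: [469.8, 262.8, 43.5]
ee_rot: [3.142, 0.0, 1.606]
contact_force: [0.3, -0.4, -0.7]
gripper_width: 0.167
finger_force: 30.0
```

{"op": "arm_command", "data": {
  "series": [
    [[0.5,0,0],0],
    [[1,0,0],0],
    [[1.5,0,0],0],
    [[2,0,0],0],
    [[2,0,0],0],
    [[2,0,1],0],
    [[2,0,2],0],
    [[2,0,3],0],
    [[2,0,3.5],0],
    [[2,0,3.5],0]
  ]
}}

```text
time: 33.75
position: [469.6, 264.2, 39.8]
ee_rot: [-3.141, 0.001, 1.606]
contact_force: [-0.4, -4.4, 1.0]
gripper_width: 0.167
finger_force: 30.0
```

{"op": "arm_command", "data": {
  "series": [
    [[0,0,0],0],
    [[0,0,0],0],
    [[0,0,0],0],
    [[0,0,0],0],
    [[0,0,-3],0],
    [[0,0,-12],0],
    [[-2,0,-30],0],
    [[-5,0,-55],0],
    [[-15,0,-80],0],
    [[-30,0,-100],0]
  ],
  "gripper": 0.35
}}

```text
time: 35.0
position: [471.1, 235.2, 142.3]
ee_rot: [3.14, -0.001, 1.607]
contact_force: [1.1, -0.3, -0.9]
gripper_width: 0.326
finger_force: 0.0
```

Run:
```python
from h import *
s=robot.sense();print(s['time'],s['position'],s['gripper_width'],s['contact_force'])
M=cam('wrist');im=vision.get_image('wrist')
for n,z in(('hasp',41),('pin',46),('pin_grip',46),('pin_shank',46),('slide_box',34)):
    print(n,[(round(d['conf'],2),[round(float(v)) for v in d['extent']],px(0,d['extent'][:2],z,M).round(1)) for d in vision.look_for('wrist',n)[:2]])
q=np.load('box.npy')
def w(B):B=np.atleast_2d(np.array(B,float));return np.c_[(Ro.from_euler('z',q[2]).apply(B))[:,:2]+q[:2],B[:,2]]
print('expected grip end corners, tip',proj(0,w([[-17,57,53],[-17,73,53],[-47,65,53],[35,65,45]]),M).round().tolist())
c=proj(0,w([-32,65,52]),M)[0].astype(int);g=cv2.cvtColor(im,cv2.COLOR_RGB2GRAY)
x0,y0=c[0]-70,c[1]-70;sub=g[y0:c[1]+70,x0:c[0]+70]
n,l,st,ce=cv2.connectedComponentsWithStats((sub<50).astype(np.uint8))
for i in range(1,n):
    if st[i,4]>150:
        r=cv2.minAreaRect(np.argwhere(l==i)[:,::-1].astype(np.float32));bx=cv2.boxPoints(r)+[x0,y0]
        print('blob',st[i].tolist(),bx.round().tolist(),px(0,np.array(r[0])+[x0,y0],52,M).round(1))
```

```text
35.0 [471.124753   235.17970561 142.34426881] 0.3256522543327993 [ 1.11243618 -0.33140903 -0.86957577]
hasp [(0.78, [319, 162, 121, 52], array([466.5, 294.7,  41. ]))]
pin [(0.95, [322, 172, 21, 121], array([468.7, 288.6,  46. ]))]
pin_grip [(0.84, [323, 169, 29, 123], array([469.7, 290.3,  46. ]))]
pin_shank [(0.96, [322, 171, 24, 122], array([468.9, 289. ,  46. ]))]
slide_box [(0.74, [379, 149, 241, 292], array([508.4, 304.8,  34. ]))]
expected grip end corners, tip [[335.0, 188.0], [311.0, 188.0], [323.0, 232.0], [323.0, 108.0]]
blob [58, 49, 24, 43, 693] [[310.0, 189.0], [333.0, 189.0], [333.0, 231.0], [310.0, 231.0]] [469.4 263.3  52. ]
```

```bash
python3 -c "
from cell import robot
print(robot.sign_off())"
```

```text
the job is handed in; nothing more can be done
None
```

I handed the job in at about 35 s: the bottle was standing in the drip tray, the hasp was pressed flat, and the pin was through the staple loop with its grip against the hasp. The last wrist images matched all of this; the hand-in call did not report a verdict.

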